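Open the charger bay that holds the battery

TASK

The phone battery is charged. On the charger that holds it, first push the toggle switch over to off (to the left, towards the white ring), then press the front bar of its cover down once until the latch lets go, take your hand away and let the cover spring up and stay standing fully open. Leave the battery lying in its bay, the empty charger shut and switched off as it is, and the other things on the desk where they are.

Things in the scene. Friction and masses are not known exactly. Their poses are not given: they have to be found in the camera images.
- charger_full: Battery charger that holds the battery, fixed, turned by up to 15 degrees. Grey base 230 (x) x 92 (y) mm, origin at the centre of its underside; x points from its front (towards the robot) to its rear, y left, z up. Front 71 mm: control deck 22 mm high with the switch. Behind it: the bay under a dark cover with a clear window, 56 mm high when shut.
- charger_empty: The other charger, of the same make and size, same axes; its bay is empty (bare pale cradle), it is already off and shut, and it is to be left so.
- battery: The phone battery, a flat black cell 38 x 115 x 4 mm, loose on a pale cradle in the bay of charger_full, seen through the clear window, long side along the charger's x; origin near its middle at its underside, 42 mm behind the charger's origin and 26 mm above the desk.
- switch_full (a joint): Toggle switch of charger_full: steel bat 31 mm long, 9 mm thick at its round end, pivot at (-82, 0, 25) mm in the charger's frame, swings sideways (y-z plane). 0 = on, leaning 24 degrees right (-y, green dot); 0.84 = off, leaning 24 degrees left (+y, white ring). It stays where it is left; about 2 N moves it.
- knob_full (a point): Point on the axis of the switch of charger_full, 28 mm from its pivot, 3 mm short of the bat's end; it moves with the switch and stands about 51 mm above the desk.
- cover_full (a joint): Cover of charger_full, rad, 0 = shut (rests within 0.01), 1.05 = open stop; hinge along y at (112, 0, 48) mm in the charger's frame. A push-push latch holds it against a damped spring: press the front bar (3 to 4 N) past the click (4 mm, -0.027; hard stop 5.4 mm, -0.037), let go, and it swings up by itself within 2 s, front edge to 190 mm high. Pressing an open cover fully down latches it again.
- pad_full (a point): Centre of the top of the front bar (press pad, 34 mm in x, 92 mm in y, four short ribs) of charger_full's cover, right above the latch; (-34, 0, 56) mm in the charger's frame while shut; moves with the cover.
- switch_empty (a joint): Switch of charger_empty, the same as the other; it starts off (about 0.82).
- cover_empty (a joint): Cover of charger_empty, the same as the other; it starts shut (0, within 0.01).
- teal_phone: Bystander: flat phone in a teal case, 118 x 62 x 9 mm; origin at the centre of its underside.
- spudger: Bystander: flat black prying stick, 146 x 12 x 5 mm; origin at the centre of its underside.
- tweezers: Bystander: black tweezers, 123 x 20 x 8 mm; origin at the centre of its underside.
- driver_blue: Bystander: small screwdriver with a blue handle, 127 mm long, 10 mm thick; origin at the centre of its underside.
- lens_box: Bystander: small white carton, 64 x 44 x 29 mm; origin at the centre of its underside.
- tape_roll: Bystander: white roll of tape lying flat, 66 mm across, 30 mm high; origin at the centre of its underside.
- paste_tin: Bystander: round flat tin, 60 mm across, 17 mm high; origin at the centre of its underside.

How it is judged:
By the outcome, as a careful person would: the job done as asked, in the order asked, and still so for the second after the job is handed in, with the robot touching nothing.
It also fails if it takes over 38 s, if anything falls off the work surface, if the arm or the gripper's body presses on something with over 40 N, if the wrist force passes 120 N, or if a joint passes its speed limit or range.

ROBOT

A 6-joint arm with a two-finger parallel gripper is mounted at the origin on a cart in front of the work surface, level with it; the furniture and walls round the work are solid. World frame = base frame: x ahead of the robot, y to its left, z up, the work surface at z = 0. Lengths are in m, angles in rad, forces in N, time in s.
With the tool pointing down it reaches from about 0.325 to 0.925 m from the base axis. Payload 3.1 kg.
Tool frame: the origin (TCP) lies at the very end of the fingers, on their centre line; the grasp point (between the pads) lies 19 mm behind it; z points along the fingers, y is the line along which they close (so a half turn about z gives the same grasp; the last joint's range is limited). The gripper opens to 85 mm and grips with 20 to 120 N. Pads are 22 mm wide; open, the fingers measure 114 mm over their backs; the gripper's body (76 mm by 85 mm) begins 54 mm behind the grasp point. The pads swing forward as they close: fully open they stand 13 mm farther back than shut.
Start: joints at [1.074, 0.217, 1.613, -0, 1.311, -0.112], TCP at [0.235, 0.579, 0.231] pointing down, gripper open.
Joint ranges: [-2.75, 2.75], [-0.78, 2.1], [0.31, 2.55], [-1.13, 4.27], [0.13, 2.63], [-2.58, 2.58]. Speed limits (rad/s): [2.79, 2.79, 3.14, 3.14, 3.14, 3.14].

INTERFACE

Orientations are given as a unit quaternion [w, x, y, z].
In Python, from rig import status, vision, order gives the robot as it stands.
- The arm moves only by the tool servo_tool, never from a script. Its argument "commands" is a list of rows, each an object of numbers: "fingers": the opening in per cent of the stroke, from 0 (shut) to 100 (fully open); "dx", "dy", "dz": the shift along the tool's x, y, z in units of 25 mm (1.0 is 25 mm); "spin": the turn about the tool's z in units of 6 degrees (1.0 is 6 degrees). A call has 1 to 10 rows; each row is the pose to reach, as a shift and turn from the pose commanded when the call began, along the tool's axes at that moment; what a row does not reach only later rows make up. A row lasts 1/10 s, in which the tool goes at most 50 mm and 8.59 degrees, less where a joint would pass 70% of its speed; a pose out of reach is approached as far as the arm can. A call with a gripper value outside its range is refused whole. The fingers move at their own pace and stop on an object; "grip_force" is the grip in N (left out, the last holds). Time passes only in rows, so rows that repeat a pose let the fingers close. It gives the time, the measured TCP pose, the force, the opening and the grip force at its end, in the units of the state.
- status.get_obs(): the state, without advancing time (a new reading comes with each control period).
- vision.camera(name): name is "scene" or "top" or "wrist"; returns the picture (480x640x3 uint8, blue, green, red); there is no depth.
- vision.camera_model(name): a dict with "intrinsics" (3x3 intrinsics, pixels), "dist" ([k1, k2, p1, p2, k3] as OpenCV has them; the pictures are not rectified), "R" (3x3) and "t" (3): a world point X has camera coordinates R X + t; the wrist camera has in their place "mount" (4x4, takes a point from camera to tool coordinates, whose origin is the TCP and whose axes are the flange's). Camera axes: x right, y down, z forward; pixel columns grow to the right and rows downward; lengths in m; the calibration is good to about 2 mm. A picture is of the moment at which its call begins: read the wrist's pose just before it. camera_model takes no time and is no camera call.
- order.hand_in(): hands the job in; it is judged then, once.
The state is a dict: "clock": time; "joint_positions": joint angles; "joint_velocities": joint speeds; "joint_efforts": joint torques, N m; "tool_pos": TCP position; "eef_rot": TCP orientation; "wrist_force": force on the tool from outside, world axes, zero at the start; "torque": the same for the moment, N m; "gripper_width": opening from 0.0 (shut) to 1.0 (fully open); "gripper_force": force on a finger pad.
Only numpy, scipy, OpenCV 4.12 (cv2) and the standard library are available. Lean on these libraries where they do the work, as an engineer would, in place of code of your own. Each camera call takes 0.05 s, during which the arm holds its last target. There are 200 camera calls.

## Working session

There is one attempt and no reset: what is moved stays moved. The work goes in short steps, Python scripts to look and compute and a tool call to move; the robot and the scene stay as the last step left them, time stands still between calls to the robot, and variables do not carry over. Pictures are saved under pics/ and viewed, at most 10 in all, crops included, and the job is handed in when it is done.

Besides the shell and the picture viewer there is one more tool, called after "Emit:" by a JSON object that holds its "api" and its "payload". servo_tool: Moves the arm, as the interface text tells. Its arguments: {"type":"object","properties":{"commands":{"type":"array","items":{"type":"object","properties":{"fingers":{"type":"number"},"dx":{"type":"number"},"dy":{"type":"number"},"dz":{"type":"number"},"spin":{"type":"number"}}}},"grip_force":{"type":"number"}},"required":["commands"]}

```bash
ls; mkdir -p pics; python3 - <<'E'
from rig import status,vision
import cv2
o=status.get_obs(); print(o)
for n in("scene","top"):
    cv2.imwrite(f"pics/{n}0.png",vision.camera(n))
    m=vision.camera_model(n); print(n,m)
print(vision.camera_model("wrist"))
E
```

```text
pics
{'clock': 0.0, 'joint_positions': array([ 1.07380596e+00,  2.17740019e-01,  1.61496448e+00,  4.76441121e-06,
        1.31127745e+00, -1.12202290e-01]), 'joint_velocities': array([-0.00034044,  0.00150645, -0.00072353,  0.00198789,  0.00118754,
       -0.00086153]), 'joint_efforts': array([-1.46637587e-03, -3.96864259e+01, -3.03841853e+01, -4.51005326e-04,
        9.98382893e-03, -1.10404690e-05]), 'tool_pos': array([0.23418585, 0.57857826, 0.22996118]), 'eef_rot': array([-3.60479853e-04,  1.91209774e-01,  9.81548468e-01, -1.13896412e-03]), 'wrist_force': array([-0.08626005,  0.8203301 ,  0.22923136]), 'torque': array([ 0.0524711 , -0.04112864, -0.01559109]), 'gripper_force': 0.0, 'gripper_width': 0.9952103569657349}
scene {'intrinsics': array([[568.00281435,   0.        , 315.73015637],
       [  0.        , 568.00281435, 237.19493652],
       [  0.        ,   0.        ,   1.        ]]), 'dist': array([-0.01056604,  0.        ,  0.        ,  0.        ,  0.        ]), 'R': array([[ 0.64903419, -0.76059876, -0.0156255 ],
       [-0.53207687, -0.43916029, -0.72390086],
       [ 0
[... 467 characters left out ...]
59,  0.00296956, -0.99708488]]), 't': array([-6.15643387e-04,  5.05115493e-01,  1.13667235e+00])}
{'intrinsics': array([[381.62021717,   0.        , 317.30223703],
       [  0.        , 381.62021717, 237.6558756 ],
       [  0.        ,   0.        ,   1.        ]]), 'dist': array([-0.05300628,  0.        ,  0.        ,  0.        ,  0.        ]), 'mount': array([[ 2.41639381e-04, -9.62259687e-01, -2.72132754e-01,
         6.96993236e-02],
       [ 9.99999930e-01,  3.10400609e-04, -2.09627939e-04,
         8.84184591e-04],
       [ 2.86186687e-04, -2.72132684e-01,  9.62259695e-01,
        -1.41782070e-01],
       [ 0.00000000e+00,  0.00000000e+00,  0.00000000e+00,
         1.00000000e+00]])}
```

View pics/top0.png

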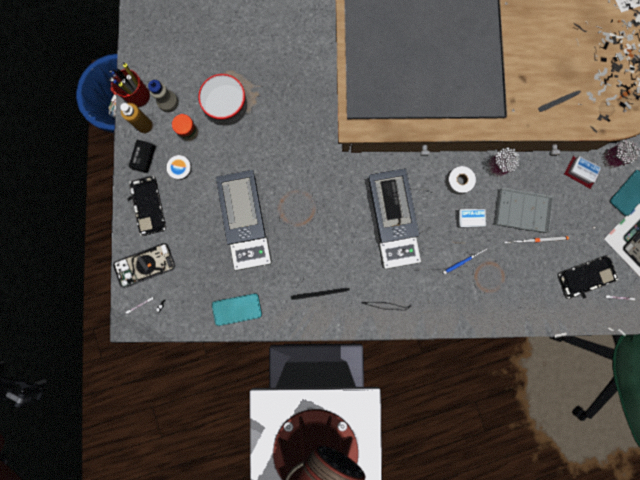

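View pics/scene0.png

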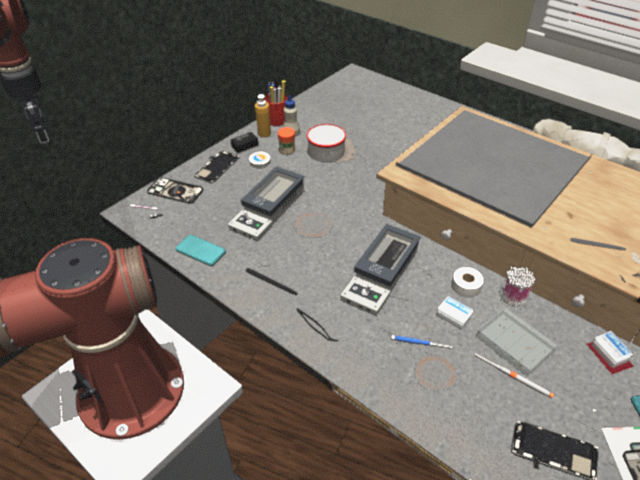

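The battery (black) is in the right charger: top view cover spans about (370–418, 170–238), white deck about (380–420, 238–268). The empty one is at (220–270, 170–268). Next, I'll measure the deck by mask and view crops.

```bash
cat > h.py <<'E'
import numpy as np, cv2
from scipy.spatial.transform import Rotation as Ro
from rig import status,vision
def cam(n,o=None):
    m=vision.camera_model(n)
    if n=="wrist":
        q=o["eef_rot"]; T=np.eye(4); T[:3,:3]=Ro.from_quat([q[1],q[2],q[3],q[0]]).as_matrix(); T[:3,3]=o["tool_pos"]
        C=T@m["mount"]; R=C[:3,:3].T; return m["intrinsics"],m["dist"],R,-R@C[:3,3]
    return m["intrinsics"],m["dist"],m["R"],m["t"]
def ray(c,px,z):
    K,d,R,t=c
    u=cv2.undistortPoints(np.float64(px).reshape(-1,1,2),K,d).reshape(-1,2)
    D=np.c_[u,np.ones(len(u))]@R; C=-R.T@t
    return C+D*((z-C[2])/D[:,2])[:,None]
def proj(c,P):
    K,d,R,t=c
    return cv2.projectPoints(np.float64(P).reshape(-1,3),cv2.Rodrigues(R)[0],t,K,d)[0].reshape(-1,2)
def frame(c,yaw,P):
    P=np.float64(P).reshape(-1,3); s,k=np.sin(yaw),np.cos(yaw)
    return np.c_[c[0]+k*P[:,0]-s*P[:,1],c[1]+s*P[:,0]+k*P[:,1],P[:,2]]
E
python3 - <<'E'
from h import *
for n,x0,y0,w,h in(("top",350,150,100,130),("scene",320,210,120,110)):
    im=cv2.imread(f"pics/{n}0.png"); cr=im[y0:y0+h,x0:x0+w]
    cv2.imwrite(f"pics/{n}_c.png",cv2.resize(cr,None,fx=4.5,fy=4.5,interpolation=cv2.INTER_CUBIC))
    m=(cr.min(2)>150).astype(np.uint8); m=cv2.morphologyEx(m,cv2.MORPH_CLOSE,np.ones((5,5)))
    cs=sorted(cv2.findContours(m,0,1)[0],key=cv2.contourArea)[-1]
    r=cv2.minAreaRect(cs); b=cv2.boxPoints(r)+[x0,y0]
    q=cv2.approxPolyDP(cv2.convexHull(cs),4,True).reshape(-1,2)+[x0,y0]
    P=ray(cam(n),q,.022); print(n,q.tolist(),P.round(4),np.linalg.norm(np.roll(P,-1,0)-P,axis=1).round(4),P.mean(0), b.tolist())
    P=ray(cam(n),b,.022);print(P.round(4),P.mean(0))
E
```

```text
top [[416, 238], [419, 262], [385, 268], [381, 243], [399, 230]] [[ 0.515  -0.2542  0.022 ]
 [ 0.4559 -0.2599  0.022 ]
 [ 0.4423 -0.1761  0.022 ]
 [ 0.5037 -0.1677  0.022 ]
 [ 0.5352 -0.2128  0.022 ]] [0.0594 0.0849 0.062  0.055  0.0461] [ 0.49043034 -0.21411456  0.022     ] [[377.9080982208252, 234.01750946044922], [414.1181640625, 227.12035369873047], [420.70897674560547, 261.7220993041992], [384.49890899658203, 268.61925506591797]]
[[ 0.5259 -0.1606  0.022 ]
 [ 0.5419 -0.2503  0.022 ]
 [ 0.4565 -0.2641  0.022 ]
 [ 0.4408 -0.1748  0.022 ]] [ 0.49130299 -0.21244859  0.022     ]
scene [[439, 244], [439, 319], [320, 319], [320, 210], [382, 210]] [[ 0.7215 -0.2595  0.022 ]
 [ 0.5244 -0.3806  0.022 ]
 [ 0.362  -0.1854  0.022 ]
 [ 0.6343  0.0445  0.022 ]
 [ 0.7363 -0.0795  0.022 ]] [0.2314 0.254  0.3563 0.1606 0.1806] [ 0.59572481 -0.17210383  0.022     ] [[320.0, 318.99998474121094], [320.0, 210.0], [438.99998474121094, 210.0], [438.99998474121094, 318.99998474121094]]
[[ 0.362  -0.1854  0.022 ]
 [ 0.6343  0.0445  0.022 ]
 [ 0.8298 -0.193   0.022 ]
 [ 0.5244 -0.3806  0.022 ]] [ 0.58762728 -0.17863256  0.022     ]
```

View pics/top_c.png

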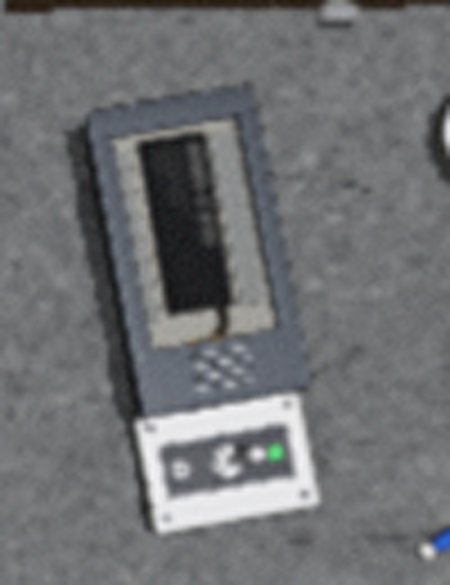

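Emit:
{"api": "servo_tool", "payload": {"commands": [{"dx": -12,"dy": -14,"fingers": 0},{"dx": -12,"dy": -14,"fingers": 0},{"dx": -12,"dy": -14,"fingers": 0},{"dx": -12,"dy": -14,"fingers": 0},{"dx": -12,"dy": -14,"fingers": 0},{"dx": -12,"dy": -14,"fingers": 0},{"dx": -12,"dy": -14,"fingers": 0},{"dx": -12,"dy": -14,"fingers": 0},{"dx": -12,"dy": -14,"fingers": 0},{"dx": -12,"dy": -14,"fingers": 0}]}}

```text
validation failed for argument at $.co...
```

Emit:
{"api": "servo_tool", "payload": {"commands": [{"dx": -1.5,"dy": -1.2,"dz": 0,"spin": 0,"fingers": 0}]}}

```text
clock: 0.2
tool_pos: [0.2562, 0.5399, 0.2305]
eef_rot: [-0.001, 0.189, 0.982, 0.001]
wrist_force: [0.7, -0.7, 1.0]
gripper_width: 0.857
gripper_force: 0.0
```

```bash
python3 -c "
from rig import status
o=status.get_obs();print(o['clock'],o['tool_pos'],o['eef_rot'],o['gripper_width'])"
```

```text
0.2 [0.2562178  0.53987784 0.2304564 ] [-8.13125068e-04  1.88780118e-01  9.82018801e-01  6.93357660e-04] 0.8570376022733504
```

Emit:
{"api": "servo_tool", "payload": {"commands": [{"dx": -1.3,"dy": -1.5,"dz": 0,"spin": 0,"fingers": 0},{"dx": -2.6,"dy": -3.0,"dz": 0,"spin": 0,"fingers": 0},{"dx": -3.9,"dy": -4.5,"dz": 0,"spin": 0,"fingers": 0},{"dx": -5.2,"dy": -6.0,"dz": 0,"spin": 0,"fingers": 0},{"dx": -6.5,"dy": -7.5,"dz": 0,"spin": 0,"fingers": 0},{"dx": -7.8,"dy": -9.0,"dz": 0,"spin": 0,"fingers": 0},{"dx": -9.1,"dy": -10.5,"dz": 0,"spin": 0,"fingers": 0},{"dx": -10.4,"dy": -12.0,"dz": 0,"spin": 0,"fingers": 0},{"dx": -10.5,"dy": -12.8,"dz": 0,"spin": 0,"fingers": 0}]}}

```text
clock: 1.1
tool_pos: [0.3825, 0.1388, 0.2313]
eef_rot: [0.001, 0.193, 0.981, -0.001]
wrist_force: [-0.3, -0.7, 0.5]
gripper_width: -0.0
gripper_force: 0.0
```

Emit:
{"api": "servo_tool", "payload": {"commands": [{"dx": -1.2,"dy": -1.4,"dz": 0,"spin": -0.6,"fingers": 0},{"dx": -2.4,"dy": -2.8,"dz": 0,"spin": -1.2,"fingers": 0},{"dx": -3.6,"dy": -4.2,"dz": 0,"spin": -1.8,"fingers": 0},{"dx": -4.8,"dy": -5.6,"dz": 0,"spin": -2.4,"fingers": 0},{"dx": -6.0,"dy": -7.0,"dz": 0,"spin": -3.0,"fingers": 0},{"dx": -7.2,"dy": -8.4,"dz": 0,"spin": -3.6,"fingers": 0},{"dx": -8.4,"dy": -9.8,"dz": 0,"spin": -4.4,"fingers": 0},{"dx": -9.75,"dy": -11.4,"dz": 0,"spin": -5.2,"fingers": 0},{"dx": -9.75,"dy": -11.4,"dz": 0,"spin": -5.2,"fingers": 0},{"dx": -9.75,"dy": -11.4,"dz": 0,"spin": -5.2,"fingers": 0}]}}

```text
clock: 2.1
tool_pos: [0.4998, -0.2141, 0.2304]
eef_rot: [-0.001, -0.078, 0.997, 0.001]
wrist_force: [0.7, 0.6, 1.1]
gripper_width: -0.003
gripper_force: 0.0
```

```bash
python3 - <<'E'
from h import *
import pickle
o=status.get_obs(); im=vision.camera("wrist"); cv2.imwrite("pics/w1.png",im); pickle.dump(o,open("w1.pkl","wb"))
print(o["clock"],o["tool_pos"],o["eef_rot"],o["joint_positions"])
E
```

```text
2.1 [ 0.49978129 -0.21411073  0.23039391] [-7.73167843e-04 -7.83173150e-02  9.96927865e-01  7.95188641e-04] [-5.34089786e-01  4.61862724e-02  1.80536123e+00  4.28814880e-04
  1.29222473e+00 -2.26179977e+00]
```

View pics/w1.png

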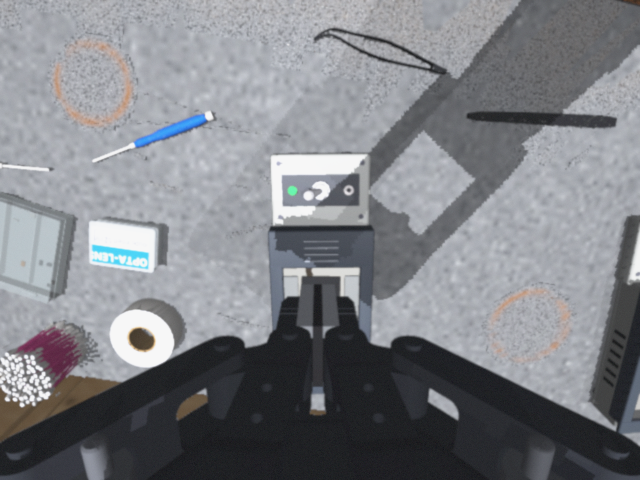

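The deck is at (271–369, 153–228), well aligned with the picture. The green dot is at (292,190), the bat at about (320,186) and the white ring at (349,190).

```bash
python3 - <<'E'
from h import *
import pickle
o=pickle.load(open("w1.pkl","rb")); im=cv2.imread("pics/w1.png"); c=cam("wrist",o)
x0,y0,x1,y1=262,145,380,240
cr=im[y0:y1,x0:x1].astype(int)
hsv=cv2.cvtColor(im,cv2.COLOR_BGR2HSV)[y0:y1,x0:x1]
g=((hsv[...,1]>120)&(hsv[...,0]>40)&(hsv[...,0]<85)); yy,xx=np.nonzero(g); gp=[xx.mean()+x0,yy.mean()+y0]
G=ray(c,[gp],.022)[0]; print("green",gp,G)
# deck: closed dark panel hull inside the deck
cv2.imwrite("pics/w1c.png",cv2.resize(im[y0:y1,x0:x1],None,fx=6,fy=6,interpolation=cv2.INTER_CUBIC))
# deck corners seen by eye
q=[[271,155],[367,153],[369,227],[271,228]]
P=ray(c,q,.022); print(P.round(4)); print("front width",np.linalg.norm(P[1]-P[0]))
v=P[1]-P[0]; yaw=np.arctan2(-v[0],v[1]); f=(P[0]+P[1])/2
ctr=f[:2]+.115*np.array([np.cos(yaw),np.sin(yaw)]); print("yaw",np.degrees(yaw),ctr)
for n,p in(("switch pivot",[-.082,0,.025]),("knob",[-.082,-.0114,.0506]),("pad",[-.034,0,.056])):
    W=frame(ctr,yaw,p); print(n,W.round(4),proj(c,W).round(1))
# edge of cover sides: grey-blue body; top view check
ct=cam("top")
C=[[-.115,.046,.022],[-.115,-.046,.022],[-.05,-.046,.056],[-.05,.046,.056],[.115,.046,.056],[.115,-.046,.056]]
W=frame(ctr,yaw,C); print("top px",((proj(ct,W)-[350,150])*4.5).round().tolist()); print("wr",proj(c,W).round(1).tolist())
E
```

```text
green [np.float64(292.03508771929825), np.float64(190.43859649122805)] [ 0.48768231 -0.23821522  0.022     ]
[[ 0.4588 -0.2615  0.022 ]
 [ 0.4435 -0.1763  0.022 ]
 [ 0.5107 -0.1614  0.022 ]
 [ 0.5262 -0.2529  0.022 ]]
front width 0.0865111599900067
yaw 10.173360236284726 [ 0.56434886 -0.19856461]
switch pivot [[ 0.4836 -0.213   0.025 ]] [[319.7 190.9]]
knob [[ 0.4857 -0.2243  0.0506]] [[306.5 195.7]]
pad [[ 0.5309 -0.2046  0.056 ]] [[321.  251.2]]
top px [[153.0, 530.0], [318.0, 498.0], [307.0, 375.0], [138.0, 407.0], [76.0, 106.0], [244.0, 75.0]]
wr [[370.0, 152.9], [268.0, 155.1], [267.2, 234.5], [374.2, 232.4], [370.4, 394.3], [277.0, 396.1]]
```

View pics/w1c.png

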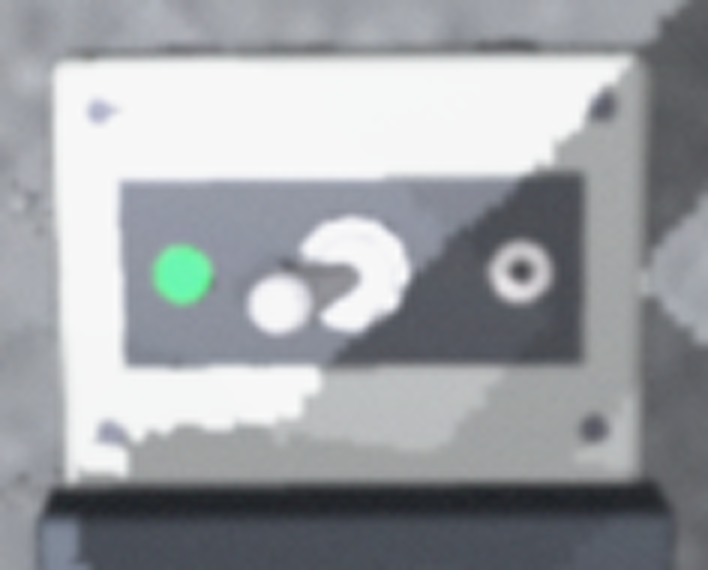

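Bat at (309,195), as predicted (306.5,195.7). The dot–ring midpoint is (320.5,190.4), so yaw ≈ 9.5° and the pivot ≈ (0.4836, −0.2125). I'm going to the right side of the bat.

Emit:
{"api": "servo_tool", "payload": {"commands": [{"dx": 0.63,"dy": -1.28,"dz": 0.8,"spin": -0.1,"fingers": 0},{"dx": 0.63,"dy": -1.28,"dz": 2.4,"spin": -0.1,"fingers": 0},{"dx": 0.63,"dy": -1.28,"dz": 4.0,"spin": -0.1,"fingers": 0},{"dx": 0.63,"dy": -1.28,"dz": 5.4,"spin": -0.1,"fingers": 0},{"dx": 0.63,"dy": -1.28,"dz": 6.6,"spin": -0.1,"fingers": 0},{"dx": 0.63,"dy": -1.28,"dz": 7.3,"spin": -0.1,"fingers": 0},{"dx": 0.63,"dy": -1.28,"dz": 7.6,"spin": -0.1,"fingers": 0},{"dx": 0.63,"dy": -1.28,"dz": 7.6,"spin": -0.1,"fingers": 0},{"dx": 0.63,"dy": -1.28,"dz": 7.6,"spin": -0.1,"fingers": 0}]}}

```text
clock: 3.05
tool_pos: [0.4906, -0.2472, 0.0425]
eef_rot: [0.001, -0.085, 0.996, -0.001]
wrist_force: [0.3, -0.2, 0.1]
gripper_width: 0.001
gripper_force: 0.0
```

```bash
python3 - <<'E'
from h import *
o=status.get_obs(); im=vision.camera("wrist"); cv2.imwrite("pics/w2.png",im)
p=frame((.5649,-.1984),np.radians(9.5),[[-.082,0,.025],[-.082,-.011,.049],[-.082,.011,.049]])
print(o["clock"],o["tool_pos"],p,proj(cam("wrist",o),np.vstack([p,o["tool_pos"]])))
E
```

```text
3.05 [ 0.49060155 -0.24720373  0.04252404] [[ 0.48402458 -0.2119339   0.025     ]
 [ 0.4858401  -0.22278305  0.049     ]
 [ 0.48220906 -0.20108476  0.049     ]] [[394.21198393 287.95500188]
 [377.89405297 312.33804405]
 [433.69165241 312.39001963]
 [314.46792467 306.24505507]]
```

View pics/w2.png

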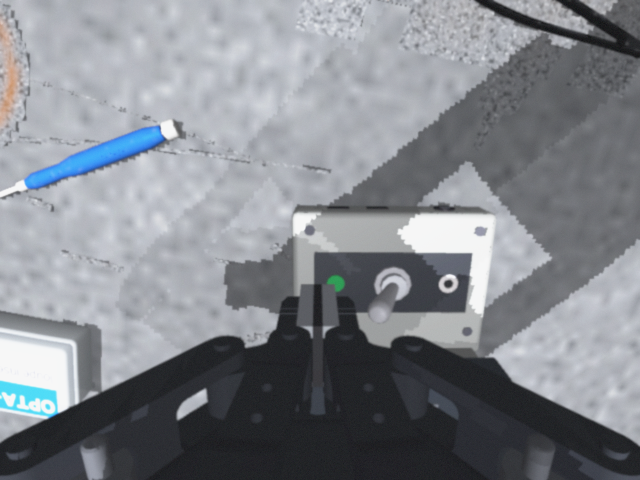

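The fingers are at (300–337), and the bat tip at (380,311) matches the prediction (378,312). Sweeping left.

Emit:
{"api": "servo_tool", "payload": {"commands": [{"dx": 0,"dy": 0.25,"dz": 0,"spin": 0,"fingers": 0},{"dx": 0,"dy": 0.45,"dz": 0,"spin": 0,"fingers": 0},{"dx": 0,"dy": 0.6,"dz": 0,"spin": 0,"fingers": 0},{"dx": 0,"dy": 0.75,"dz": 0,"spin": 0,"fingers": 0},{"dx": 0,"dy": 0.9,"dz": 0,"spin": 0,"fingers": 0},{"dx": 0,"dy": 1.0,"dz": 0,"spin": 0,"fingers": 0},{"dx": 0,"dy": 1.1,"dz": 0,"spin": 0,"fingers": 0},{"dx": 0,"dy": 1.18,"dz": 0,"spin": 0,"fingers": 0},{"dx": 0,"dy": 1.25,"dz": 0,"spin": 0,"fingers": 0},{"dx": 0,"dy": 1.25,"dz": 0,"spin": 0,"fingers": 0}]}}

```text
clock: 4.1
tool_pos: [0.4857, -0.2189, 0.042]
eef_rot: [0.001, -0.086, 0.996, -0.003]
wrist_force: [2.1, -7.5, 1.4]
gripper_width: 0.001
gripper_force: 3.7
```

```bash
python3 - <<'E'
from h import *
o=status.get_obs(); im=vision.camera("wrist"); cv2.imwrite("pics/w3.png",im[200:400,240:460].repeat(3,0).repeat(3,1))
p=frame((.5649,-.1984),np.radians(9.5),[[-.082,0,.025],[-.082,-.011,.049],[-.082,.011,.049]])
print(o["clock"],o["tool_pos"],o["wrist_force"],proj(cam("wrist",o),np.vstack([p,o["tool_pos"]])))
E
```

```text
4.1 [ 0.4857143  -0.21890285  0.04197682] [ 2.14458489 -7.49209019  1.43774231] [[330.87969248 288.48721782]
 [304.34904749 312.98011326]
 [360.81697235 313.39897327]
 [314.46102604 306.23908316]]
```

View pics/w3.png

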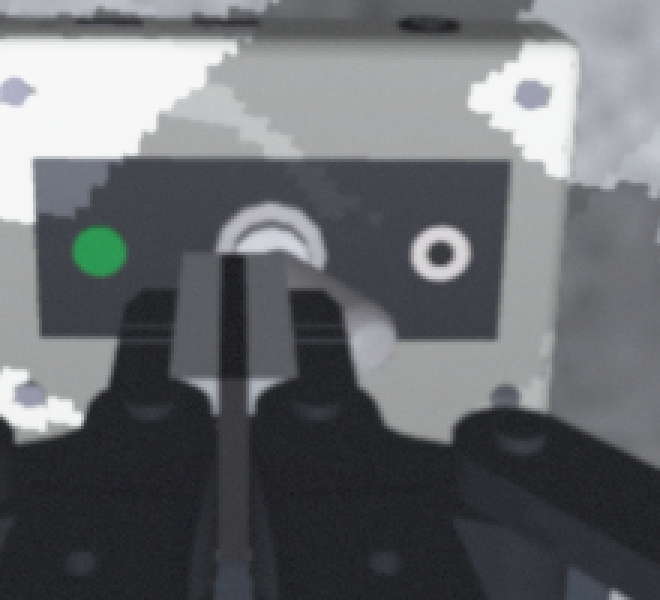

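The bat now leans left with its tip at (364,315), against a predicted (361,313) for off, and it is firm on its stop at 7.5 N. I'm backing off and moving above the pad.

Emit:
{"api": "servo_tool", "payload": {"commands": [{"dx": 0,"dy": -0.3,"dz": 0,"spin": 0,"fingers": 0},{"dx": 0,"dy": -0.5,"dz": -0.4,"spin": 0,"fingers": 0},{"dx": 0,"dy": -0.5,"dz": -1.4,"spin": 0,"fingers": 0},{"dx": -0.4,"dy": -0.2,"dz": -1.9,"spin": 0,"fingers": 0},{"dx": -1.2,"dy": 0.1,"dz": -1.9,"spin": 0,"fingers": 0},{"dx": -1.9,"dy": 0.2,"dz": -1.7,"spin": 0,"fingers": 0},{"dx": -1.9,"dy": 0.2,"dz": -1.2,"spin": 0,"fingers": 0},{"dx": -1.9,"dy": 0.2,"dz": -1.0,"spin": 0,"fingers": 0},{"dx": -1.9,"dy": 0.2,"dz": -1.0,"spin": 0,"fingers": 0}]}}

```text
clock: 5.05
tool_pos: [0.528, -0.2025, 0.064]
eef_rot: [-0.002, -0.085, 0.996, 0.001]
wrist_force: [0.3, -0.3, -0.2]
gripper_width: 0.001
gripper_force: 0.0
```

```bash
python3 - <<'E'
from h import *
o=status.get_obs(); im=vision.camera("wrist"); cv2.imwrite("pics/w4.png",im)
p=frame((.5649,-.1984),np.radians(9.5),[[-.034,0,.056],[-.082,.011,.049]])
print(o["clock"],o["tool_pos"],o["wrist_force"],p,proj(cam("wrist",o),np.vstack([p,o["tool_pos"]])))
E
```

```text
5.05 [ 0.52803105 -0.20251356  0.06397266] [ 0.31688207 -0.33221154 -0.18106175] [[ 0.53136629 -0.20401162  0.056     ]
 [ 0.48220906 -0.20108476  0.049     ]] [[309.82154743 304.53067866]
 [336.63397237 190.87605345]
 [314.47771133 306.24554244]]
```

View pics/w4.png

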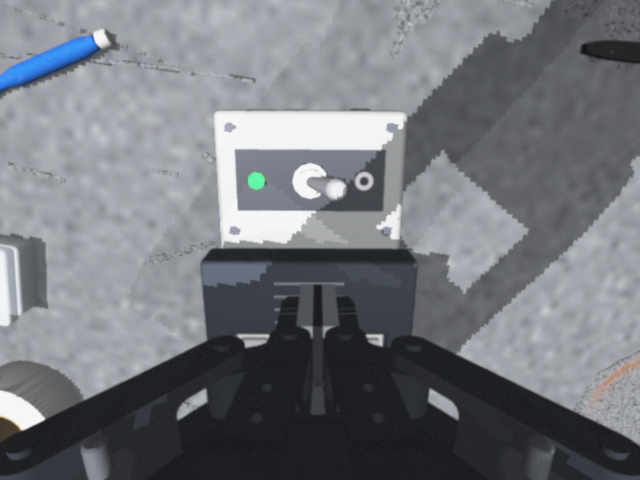

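The switch is off (ball at (336,187), next to the ring). The fingers are over the ribs at (318,290). Pressing in small steps.

Emit:
{"api": "servo_tool", "payload": {"commands": [{"dx": 0,"dy": 0,"dz": 0.2,"spin": 0,"fingers": 0},{"dx": 0,"dy": 0,"dz": 0.3,"spin": 0,"fingers": 0},{"dx": 0,"dy": 0,"dz": 0.4,"spin": 0,"fingers": 0},{"dx": 0,"dy": 0,"dz": 0.46,"spin": 0,"fingers": 0},{"dx": 0,"dy": 0,"dz": 0.46,"spin": 0,"fingers": 0}]}}

```text
clock: 5.6
tool_pos: [0.5301, -0.2039, 0.0551]
eef_rot: [-0.0, -0.085, 0.996, -0.0]
wrist_force: [-3.1, -0.7, 4.9]
gripper_width: 0.003
gripper_force: 1.8
```

Emit:
{"api": "servo_tool", "payload": {"commands": [{"dx": 0,"dy": 0,"dz": 0.06,"spin": 0,"fingers": 0},{"dx": 0,"dy": 0,"dz": 0.12,"spin": 0,"fingers": 0},{"dx": 0,"dy": 0,"dz": 0.12,"spin": 0,"fingers": 0}]}}

```text
clock: 5.9
tool_pos: [0.5302, -0.2039, 0.0518]
eef_rot: [-0.0, -0.085, 0.996, -0.0]
wrist_force: [-3.4, -0.6, 4.0]
gripper_width: 0.001
gripper_force: 2.1
```

Emit:
{"api": "servo_tool", "payload": {"commands": [{"dx": 0,"dy": 0,"dz": 0.06,"spin": 0,"fingers": 0},{"dx": 0,"dy": 0,"dz": 0.1,"spin": 0,"fingers": 0},{"dx": 0,"dy": 0,"dz": 0.1,"spin": 0,"fingers": 0}]}}

```text
clock: 6.2
tool_pos: [0.5303, -0.204, 0.0507]
eef_rot: [-0.001, -0.085, 0.996, -0.0]
wrist_force: [-7.2, 0.7, 12.5]
gripper_width: -0.001
gripper_force: 6.3
```

At the hard stop (force up to 12.5 N), so it is past the click. Withdrawing up and back.

Emit:
{"api": "servo_tool", "payload": {"commands": [{"dx": 0,"dy": 0,"dz": -0.8,"spin": 0,"fingers": 0},{"dx": 1.0,"dy": 0,"dz": -2.4,"spin": 0,"fingers": 0},{"dx": 2.5,"dy": 0,"dz": -3.6,"spin": 0,"fingers": 0},{"dx": 4.0,"dy": 0,"dz": -4.8,"spin": 0,"fingers": 0},{"dx": 5.0,"dy": 0,"dz": -6.0,"spin": 0,"fingers": 0},{"dx": 5.0,"dy": 0,"dz": -7.0,"spin": 0,"fingers": 0},{"dx": 5.0,"dy": 0,"dz": -7.0,"spin": 0,"fingers": 0}]}}

```text
clock: 6.9
tool_pos: [0.4098, -0.2267, 0.2285]
eef_rot: [0.004, -0.084, 0.996, -0.003]
wrist_force: [1.4, -0.1, -0.3]
gripper_width: 0.005
gripper_force: 0.0
```

Emit:
{"api": "servo_tool", "payload": {"commands": [{"dx": 0,"dy": 0,"dz": 0,"spin": 0,"fingers": 0},{"dx": 0,"dy": 0,"dz": 0,"spin": 0,"fingers": 0},{"dx": 0,"dy": 0,"dz": 0,"spin": 0,"fingers": 0},{"dx": 0,"dy": 0,"dz": 0,"spin": 0,"fingers": 0},{"dx": 0,"dy": 0,"dz": 0,"spin": 0,"fingers": 0},{"dx": 0,"dy": 0,"dz": 0,"spin": 0,"fingers": 0},{"dx": 0,"dy": 0,"dz": 0,"spin": 0,"fingers": 0},{"dx": 0,"dy": 0,"dz": 0,"spin": 0,"fingers": 0},{"dx": 0,"dy": 0,"dz": 0,"spin": 0,"fingers": 0},{"dx": 0,"dy": 0,"dz": 0,"spin": 0,"fingers": 0}]}}

```text
clock: 7.9
tool_pos: [0.4073, -0.2249, 0.2244]
eef_rot: [0.0, -0.085, 0.996, -0.0]
wrist_force: [-0.0, 0.5, 0.2]
gripper_width: 0.004
gripper_force: 0.0
```

Emit:
{"api": "servo_tool", "payload": {"commands": [{"dx": 0,"dy": 0,"dz": 0,"spin": 0,"fingers": 0},{"dx": 0,"dy": 0,"dz": 0,"spin": 0,"fingers": 0},{"dx": 0,"dy": 0,"dz": 0,"spin": 0,"fingers": 0},{"dx": 0,"dy": 0,"dz": 0,"spin": 0,"fingers": 0},{"dx": 0,"dy": 0,"dz": 0,"spin": 0,"fingers": 0},{"dx": 0,"dy": 0,"dz": 0,"spin": 0,"fingers": 0},{"dx": 0,"dy": 0,"dz": 0,"spin": 0,"fingers": 0},{"dx": 0,"dy": 0,"dz": 0,"spin": 0,"fingers": 0},{"dx": 0,"dy": 0,"dz": 0,"spin": 0,"fingers": 0},{"dx": 0,"dy": 0,"dz": 0,"spin": 0,"fingers": 0}]}}

```text
clock: 8.9
tool_pos: [0.4072, -0.2249, 0.2243]
eef_rot: [-0.0, -0.085, 0.996, 0.0]
wrist_force: [0.8, -0.2, 0.0]
gripper_width: 0.002
gripper_force: 0.0
```

```bash
python3 - <<'E'
from h import *
o=status.get_obs(); a=vision.camera("wrist"); b=vision.camera("scene")
cv2.imwrite("pics/w5.png",np.hstack([cv2.resize(a,(400,300)),cv2.resize(b[170:350,220:460],(400,300))]))
print(o["clock"],o["tool_pos"],o["wrist_force"])
E
```

```text
8.9 [ 0.40721723 -0.22485549  0.22427989] [ 0.84145179 -0.15386956  0.03001249]
```

View pics/w5.png

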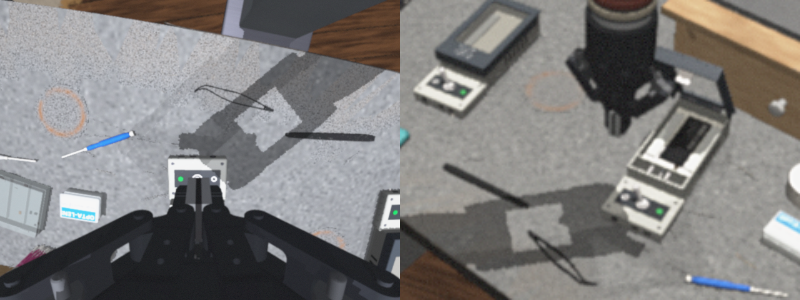

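Emit:
{"api": "servo_tool", "payload": {"commands": [{"dx": 0,"dy": 1.5,"dz": -0.5,"spin": 0,"fingers": 0},{"dx": 0,"dy": 3,"dz": -0.5,"spin": 0,"fingers": 0},{"dx": 0,"dy": 4.5,"dz": -0.5,"spin": 0,"fingers": 0},{"dx": 0,"dy": 6,"dz": -0.5,"spin": 0,"fingers": 0},{"dx": 0,"dy": 6,"dz": -0.5,"spin": 0,"fingers": 0},{"dx": 0,"dy": 6,"dz": -0.5,"spin": 0,"fingers": 0},{"dx": 0,"dy": 6,"dz": -0.5,"spin": 0,"fingers": 0},{"dx": 0,"dy": 6,"dz": -0.5,"spin": 0,"fingers": 0}]}}

```text
clock: 9.8
tool_pos: [0.3821, -0.078, 0.2369]
eef_rot: [-0.0, -0.084, 0.996, -0.0]
wrist_force: [-0.8, -0.5, -0.5]
gripper_width: -0.001
gripper_force: 0.0
```

```bash
python3 - <<'E'
from h import *
o=status.get_obs(); b=vision.camera("scene"); t=vision.camera("top")
def pts(a):
    x,z=-.163,.008; return [[.112+x*np.cos(a)+z*np.sin(a),s,.048-x*np.sin(a)+z*np.cos(a)] for s in(.046,-.046)]
out=[]
for n,im,(x0,y0) in(("scene",b,(330,190)),("top",t,(350,150))):
    cr=cv2.resize(im[y0:y0+130,x0:x0+100],None,fx=4,fy=4,interpolation=cv2.INTER_CUBIC)
    for a,col in((1.05,(0,0,255)),(.9,(0,255,255))):
        for p in proj(cam(n),frame((.5649,-.1984),np.radians(9.5),pts(a))): cv2.circle(cr,tuple(int(v) for v in (p-[x0,y0])*4),3,col,-1)
    out.append(cr)
cv2.imwrite("pics/f.png",np.hstack(out)[:600]); print(o["clock"],o["tool_pos"])
E
```

```text
9.8 [ 0.38208621 -0.07798216  0.23690888]
```

View pics/f.png

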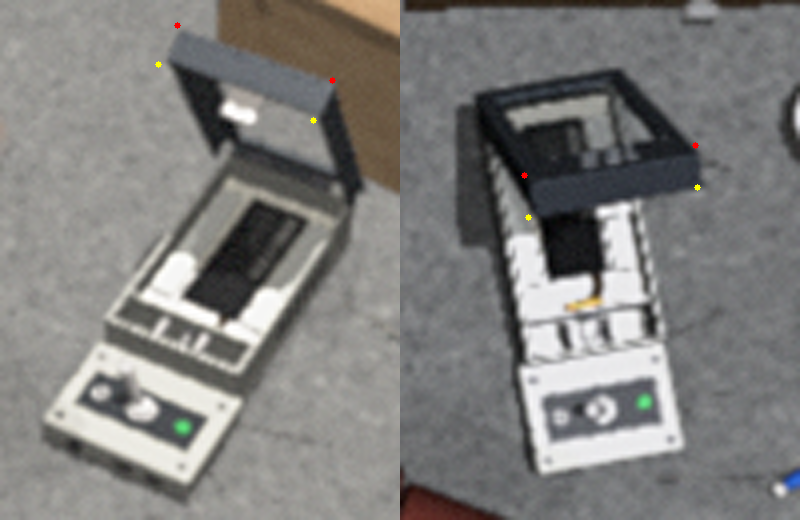

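The cover's front edge matches the red 1.05 rad marks in both views. The switch leans towards the ring and the battery lies in its bay. Handing in.

```bash
python3 -c "
from rig import order
print(order.hand_in())"
```

```text
the job is handed in; nothing more can be done
None
```

The job is handed in: on the charger with the battery, the switch was pushed off first, then the cover latch was pressed once and the cover now stands fully open, with the battery still in its bay and nothing else touched.

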